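# Find the flywheel's heavy side and hold it down

## Task

The small compressor flywheel on the bench stand is out of balance: a weight that cannot be seen sits somewhere inside it, and the stiff bearing leaves it standing wherever it is put. Take its red crank handle and wind it through half a turn or more, feel from the push it needs where the heavy side is, then turn the heavy side straight down, within about 20 degrees, and finish while still holding the handle, the wheel kept there at rest, ready for a trim weight to be stuck on top. Leave the paint pot, the tray of trim weights and the pin block as they are.

Things in the scene. Friction and masses are not known exactly. Their poses are not given: they have to be found in the camera images.
- stand: Green stand screwed to the bench, origin under its middle. Base 150 mm (x) by 130 mm (y), 14 mm thick, centred 10 mm to +x. Pillar and bearing stand behind the wheel, 30 to 70 mm to +x, 52 mm wide, up to 166 mm high. Its x axis is parallel to the wheel's level axle; the crank side looks to its -x, roughly towards the robot; z is up.
- hub (a point): Wheel centre on the axle, 140 mm above the bench, 20 mm to the stand's -x from its origin. Closed grey upright disc, 130 mm diameter, 30 mm thick, with a dark crank arm on its -x face (out to 27 mm from the disc's mid-plane). Crank and handle are balanced by the crank's own counterweight; only an unseen weight inside the disc, 0.34 to 0.46 kg, 40 mm off the axle, in any direction, unbalances it.
- handle_mid (a point): Middle of the red handle sleeve: 24 mm diameter, 56 mm long, parallel to the axle, free to spin on its pin (pin ends 5.5 mm beyond it). It runs on a circle of 50 mm radius, 82.5 mm to the stand's -x of the disc's mid-plane, 90 to 190 mm above the bench, nothing else in that plane: grip it from above, a finger on each side, and lead it round, gripper kept pointing down.
- flywheel (a joint): Wheel angle, rad, no stops, counts on over full turns. 0: handle straight above the axle; positive turns about the stand's +x (handle goes from the top to the stand's -y). Starts anywhere in -3..3. Dry bearing friction 0.2 N m; the weight pulls with at most 0.13 to 0.18 N m, so the wheel stays where it is left.
- handle: The same sleeve as a body, origin mid-way; its own turning says nothing of the wheel. Felt on it while it moves: about 4 N of friction against the motion, plus or minus 2.6 to 3.6 N once per turn: hardest as the heavy side rises past axle height, easiest as it sinks past it. Once stopped, friction may hold up to 4 N either way (springing back reverses it); feeling both ways round cancels it.
- paint_pot: Bystander: white paint pot with a green band and a black cap, 38 mm across, 58 mm high, origin at the centre of its underside.
- weight_tray: Bystander: blue open tray 85 x 65 x 24 mm with three brass trim weights fixed in it, origin at the centre of its underside.
- pin_block: Bystander: wooden block 100 x 80 x 35 mm stuck with black-headed pins up to 75 mm high, origin at the centre of its underside.

How it is judged:
By the outcome, as a careful person would: the job done as asked, in the order asked, and still so for the second after the job is handed in, while the arm keeps its last pose, push and grip.
It also fails if it takes over 64 s, if anything falls off the work surface, if the arm or the gripper's body presses on something with over 40 N, if the wrist force passes 120 N, or if a joint passes its speed limit or range.

## Robot

A 6-joint arm with a two-finger parallel gripper is mounted at the origin on the work surface. World frame = base frame: x ahead of the robot, y to its left, z up, the work surface at z = 0. Lengths are in m, angles in degrees, forces in N, time in s.
With the tool pointing down it reaches from about 0.35 to 0.875 m from the base axis. Payload 4.2 kg.
Tool frame: the origin (TCP) lies midway between the tips of the shut fingers; the grasp point (between the pads) lies 19 mm behind it (hold_point_z is the z of the grasp point in the tool frame, in m); z points along the fingers, y is the direction in which the jaws open and shut (so a half turn about z gives the same grasp; the last joint's range is limited). The gripper opens to 87 mm and grips with 3 to 60 N. Pads are 19 mm wide; open, the fingers measure 117 mm over their backs; the gripper's body (75 mm by 190 mm) begins 51 mm behind the grasp point.
Start: joints at [14.817, 22.042, 0.453, 0, -68.411, -14.817], TCP at [0.625, 0, 0.223] pointing down, gripper open.
Joint ranges: [-179.83, 179.83], [-69.29, 118.12], [-61.27, 80.66], [-181.25, 117.63], [-171.15, -9.14], [-177.46, 177.46]. Speed limits (degrees/s): [159.86, 159.86, 180, 180, 180, 180].

## Interface

Orientations are given as a 3x3 rotation matrix whose columns are the frame's x, y, z axes.
In Python, from station import * gives the robot as it stands. The module is installed in compiled form; this text tells all that it offers.
- The arm moves only by the tool jog_arm, never from a script. Its argument "moves" is a list of rows, each a list of 7 numbers: the closure, from -1 (fully open) to 1 (shut), then the shift along the tool's x, y, z in m, then the turn, a rotation vector about the tool's x, y, z in rad. In form: [[gripper, x, y, z, wx, wy, wz], ...]. A call has exactly 10 rows; each row is the pose to reach, as a shift and turn from the pose commanded when the call began, along the tool's axes at that moment; what a row does not reach only later rows make up. A row lasts 1/12 s, in which the tool goes at most 41.7 mm and 7.16 degrees, less where a joint would pass 70% of its speed; a pose out of reach is approached as far as the arm can. A call with a gripper value outside its range is refused whole. The fingers move at their own pace and stop on an object; the grip force is fixed at half the most. Time passes only in rows, so rows that repeat a pose let the fingers close, or fill a call up. It gives the time, the measured TCP pose, the force and the opening at its end, in the units of the state.
- sense(): the state, without advancing time (a new reading comes with each control period).
- capture(name): name is "scene" or "side" or "wrist"; returns a dict with "frame" (384x512x3 uint8, red, green, blue), "fov_y" (degrees; the focal length in pixels is half the picture's height over the tangent of half this angle, whatever the lens; pixels are square), "cx", "cy" (the principal point, pixels), "k1" (the pictures are not rectified: a ray, as slopes to the right and down, at radius r is drawn at 1 + k1 r^2 times it, then the intrinsics apply), "world_from_camera" (4x4, takes a point from camera to world coordinates). Camera axes: x right, y down, z forward; pixel columns grow to the right and rows downward; lengths in m; the calibration is good to about 2 mm. A picture is of the moment at which its call begins. There is no depth.
- finish_job(): hands the job in, once; it reports no verdict.
The state is a dict: "time_s": time; "joints": joint angles; "joint_velocities": joint speeds; "effort": joint torques, N m; "tcp_pos": TCP position; "ee_rot": TCP orientation; "wrist_force": force on the tool from outside, world axes, zero at the start; "moment": the same for the moment, N m; "gripper_width": opening from 0.0 (shut) to 1.0 (fully open).
Only numpy, scipy, OpenCV 4.12 (cv2) and the standard library are available. Lean on these libraries where they do the work, as an engineer would, in place of code of your own. Each camera call takes 0.05 s, during which the arm holds its last target.

## Working session

There is one attempt and no reset: what is moved stays moved. The work goes in short steps, Python scripts to look and compute and a tool call to move; the robot and the scene stay as the last step left them, time stands still between calls to the robot, and variables do not carry over. Pictures are saved under pics/ and viewed, and the job is handed in when it is done.

Besides the shell and the picture viewer there is one more tool, called by a JSON object that holds its "name" and its "arguments", one argument or row to a line. jog_arm: Moves the arm, as the interface text tells. Its arguments: {"type":"object","properties":{"moves":{"type":"array"}},"required":["moves"]}

```bash
mkdir -p pics; python3 - <<'E'
from station import *
import cv2,numpy as np
s=sense();print({k:np.round(v,3).tolist() for k,v in s.items()})
for n in ["scene","side","wrist"]:
    c=capture(n);cv2.imwrite(f"pics/{n}0.png",c["frame"][:,:,::-1]);np.save(f"{n}0.npy",c,allow_pickle=True)
    print(n,c["fov_y"],c["cx"],c["cy"],c["k1"],np.round(c["world_from_camera"],3).tolist())
E
```

```text
{'time_s': 0.0, 'joints': [14.815, 22.092, 0.38, -0.029, -68.412, -14.816], 'joint_velocities': [-0.074, -0.02, 0.026, 0.053, 0.052, 0.002], 'effort': [0.001, -39.066, 18.74, 4.22, 0.011, -0.0], 'tcp_pos': [0.624, -0.0, 0.221], 'ee_rot': [[-0.0, -1.0, -0.002], [-1.0, 0.0, -0.0], [0.0, 0.002, -1.0]], 'wrist_force': [0.012, 0.107, -0.347], 'moment': [0.029, 0.042, 0.028], 'gripper_width': 1.002}
scene 51.615468187210716 260.3987935266778 195.10773629085597 -0.1282830232475271 [[0.629, 0.671, -0.394, 0.959], [0.778, -0.551, 0.303, -0.239], [-0.014, -0.497, -0.868, 0.9], [0.0, 0.0, 0.0, 1.0]]
side 42.26097965517107 249.95259967448203 196.8713415351393 -0.19603359495103795 [[-0.996, -0.06, 0.059, 0.537], [-0.081, 0.501, -0.862, 0.946], [0.022, -0.863, -0.504, 0.647], [0.0, 0.0, 0.0, 1.0]]
wrist 70.18610692343164 263.88355935749564 188.074323198076 -0.032269077625919636 [[-1.0, 0.0, -0.004, 0.624], [-0.001, 0.969, 0.245, -0.067], [0.004, 0.245, -0.969, 0.384], [0.0, 0.0, 0.0, 1.0]]
```

View pics/scene0.png

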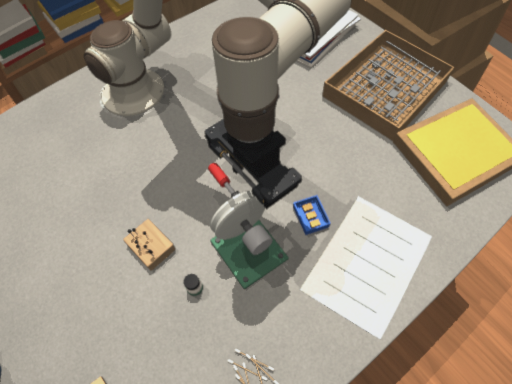

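View pics/side0.png

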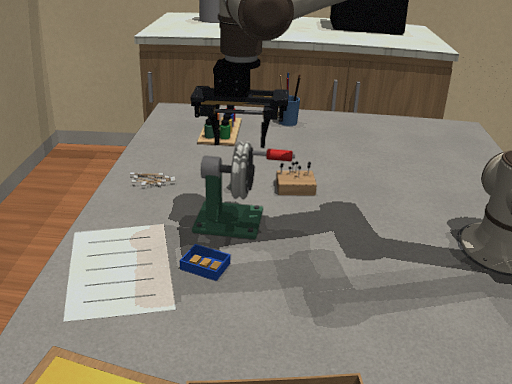

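View pics/wrist0.png

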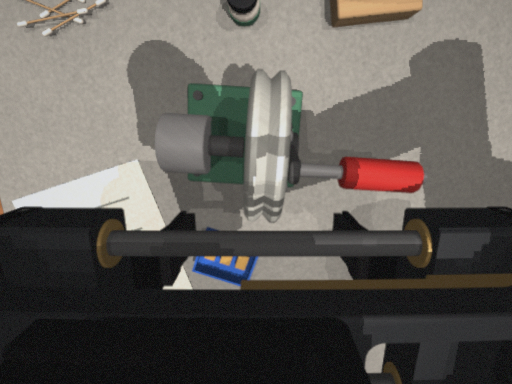

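The scene view shows the red handle at about (218,175), the wheel at (238,215), the tray at (311,215), the pins at (149,245) and the pot at (193,285). In the side view the handle is at (280,155). In the wrist view it runs from (342,172) to (422,176), with the green base at (188–302, 85–185). Next I'll triangulate.

```bash
cat > h.py <<'E'
import numpy as np,cv2
def K(c):
    f=192/np.tan(np.radians(c["fov_y"])/2);return f
def ray(c,u,v):
    f=K(c);p=np.array([(u-c["cx"])/f,(v-c["cy"])/f]);q=p.copy()
    for _ in range(30): q=p/(1+c["k1"]*(q@q))
    W=np.array(c["world_from_camera"]);d=W[:3,:3]@np.array([q[0],q[1],1]);return W[:3,3],d/np.linalg.norm(d)
def proj(c,P):
    W=np.array(c["world_from_camera"]);p=W[:3,:3].T@(np.asarray(P)-W[:3,3]);q=p[:2]/p[2];q=q*(1+c["k1"]*(q@q))
    return q*K(c)+np.array([c["cx"],c["cy"]])
def tri(obs):
    A=np.zeros((3,3));b=np.zeros(3)
    for c,(u,v) in obs:
        o,d=ray(c,u,v);M=np.eye(3)-np.outer(d,d);A+=M;b+=M@o
    X=np.linalg.solve(A,b);return X,[np.round(proj(c,X)-np.array(uv),1).tolist() for c,uv in obs]
def plane(c,u,v,z):
    o,d=ray(c,u,v);return o+d*(z-o[2])/d[2]
def red(c):
    f=c["frame"].astype(int);m=((f[:,:,0]>110)&(f[:,:,1]<60)&(f[:,:,2]<60)).astype(np.uint8)
    n,l,s,ce=cv2.connectedComponentsWithStats(m)
    i=1+np.argmax(s[1:,4]);ys,xs=np.where(l==i);p=np.c_[xs,ys].astype(float)
    r=cv2.minAreaRect(p.astype(np.float32));b=cv2.boxPoints(r)
    e=[np.linalg.norm(b[1]-b[0]),np.linalg.norm(b[2]-b[1])]
    if e[0]<e[1]: ends=[(b[0]+b[1])/2,(b[2]+b[3])/2]
    else: ends=[(b[1]+b[2])/2,(b[3]+b[0])/2]
    return len(xs),p.mean(0),np.array(ends)
E
python3 - <<'E'
from h import *
C={n:np.load(n+"0.npy",allow_pickle=True).item() for n in["scene","side","wrist"]}
obs=[]
for n,c in C.items():
    k,m,e=red(c);print(n,k,m.round(1),e.round(1).tolist());obs.append((c,m))
print(tri(obs));print(tri(obs[:2]));print(tri(obs[1:]))
c=C["wrist"]
for uv in [(188,85),(302,91),(188,184)]: print(plane(c,*uv,0.014).round(4))
for n in ["scene","side","wrist"]:
    f=C[n]["frame"]; x0,y0,x1,y1={"scene":(170,140,340,310),"side":(170,120,330,290),"wrist":(120,40,450,240)}[n]
    im=f[y0:y1,x0:x1,::-1];s=600/max(im.shape[:2]);cv2.imwrite(f"pics/{n}0z.png",cv2.resize(im,None,fx=s,fy=s,interpolation=cv2.INTER_CUBIC))
E
```

```text
scene 78 [218.7 177.3] [[210.5, 165.6999969482422], [224.5, 182.0]]
side 103 [277.7 152.5] [[267.79998779296875, 152.1999969482422], [290.79998779296875, 153.89999389648438]]
wrist 1391 [380.7 172.5] [[345.20001220703125, 172.10000610351562], [422.29998779296875, 177.0]]
(array([ 0.54403936, -0.03134245,  0.19150603]), [[-0.5, -1.4], [0.9, -0.1], [-7.2, -1.4]])
(array([ 0.54635832, -0.03233327,  0.1903285 ]), [[-0.2, -0.1], [-0.2, 0.1]])
(array([ 0.54291813, -0.03026906,  0.19303668]), [[1.4, -0.5], [-5.0, 0.5]])
[ 0.7198 -0.1102  0.014 ]
[ 0.5734 -0.1028  0.014 ]
[0.7281 0.0203 0.014 ]
```

View pics/scene0z.png

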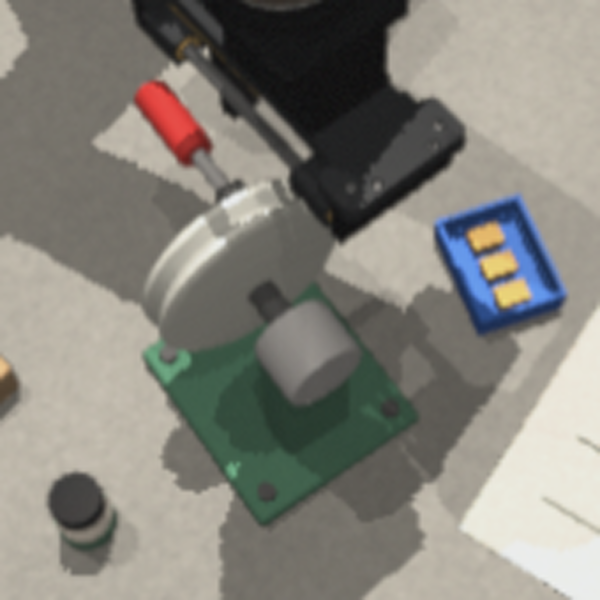

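View pics/side0z.png

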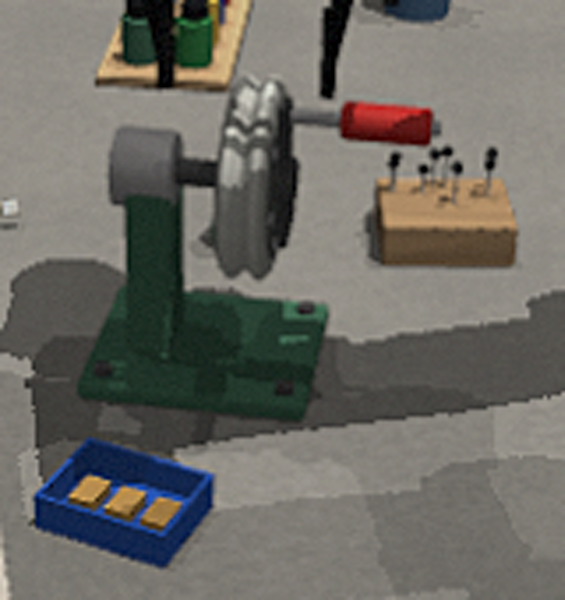

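View pics/wrist0z.png

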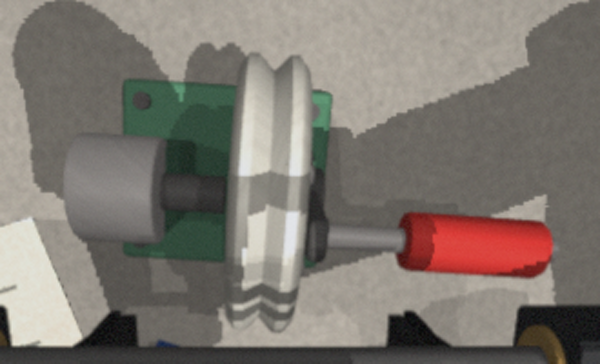

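```bash
cat > fit.py <<'E'
from h import *
from scipy.optimize import least_squares
C={n:np.load(n+"0.npy",allow_pickle=True).item() for n in["scene","side","wrist"]}
B={"wrist":[((85,-65),(187.7,84)),((-65,-65),(302,91)),((85,65),(188.2,179.7))],
"scene":[((85,-65),(244.5,286.5)),((85,65),(288.4,258)),((-65,-65),(210.8,240.5))],
"side":[((85,65),(192.7,229.7)),((-65,65),(256.1,235.6)),((-65,-65),(263.2,205.9))]}
H={"wrist":[(341.1,172.6),(423.6,177)],"scene":[(225.3,183.6),(212.5,166.1)],"side":[(267.2,154),(292.4,155.4)]}
def w(p,q):
    c,s=np.cos(p[2]),np.sin(p[2]);return np.array([p[0]+c*q[0]-s*q[1],p[1]+s*q[0]+c*q[1],q[2]])
def hp(p,x):
    return w(p,[x,-0.05*np.sin(p[3]),0.14+0.05*np.cos(p[3])])
wt={"wrist":1,"scene":2,"side":2}
def res(p):
    r=[]
    for n in C:
        for (a,b),uv in B[n]: r+=list((proj(C[n],w(p,[a/1e3,b/1e3,0.014]))-uv)*wt[n])
        for x,uv in zip((-0.0745,-0.1305),H[n]): r+=list((proj(C[n],hp(p,x))-uv)*wt[n])
    return np.array(r)
s=least_squares(res,[0.63,-0.04,0,0],loss="soft_l1")
p=s.x;print(p, np.degrees(p[2:]));print(res(p).reshape(-1,2).round(1).tolist())
print("hub",w(p,[-.02,0,.14]),"handle",hp(p,-.1025))
np.save("fit.npy",p)
E
python3 fit.py
```

```text
[ 0.64185326 -0.04107659 -0.06314966 -0.13033365] [-3.61820893 -7.46756804]
[[-0.6, 2.2], [2.3, -3.0], [-2.6, -3.9], [0.4, -0.3], [-1.9, -1.1], [-1.4, -3.8], [2.2, -2.2], [1.8, -1.9], [0.6, -2.4], [1.8, -0.9], [-1.9, 0.1], [0.3, 0.7], [-2.2, 3.0], [-1.4, -0.1], [-8.9, 0.4]]
hub [ 0.62189313 -0.03981444  0.14      ] handle [ 0.53996766 -0.02812276  0.18957593]
```

{"name": "jog_arm", "arguments": {
  "moves": [
    [-1,0,0,-0.03,0,0,0.1],
    [-1,0.004,0.01,-0.03,0,0,0.22],
    [-1,0.008,0.02,-0.03,0,0,0.34],
    [-1,0.012,0.03,-0.03,0,0,0.46],
    [-1,0.016,0.04,-0.03,0,0,0.58],
    [-1,0.02,0.05,-0.03,0,0,0.7],
    [-1,0.022,0.06,-0.03,0,0,0.82],
    [-1,0.024,0.07,-0.03,0,0,0.94],
    [-1,0.026,0.08,-0.03,0,0,1.06],
    [-1,0.028,0.085,-0.03,0,0,1.18]
  ]
}}

```text
time_s: 0.98
tcp_pos: [0.5387, -0.0281, 0.2524]
ee_rot: [[-0.927, -0.375, -0.001], [-0.375, 0.927, 0.0], [0.001, 0.0, -1.0]]
wrist_force: [-0.3, -0.1, 0.7]
gripper_width: 0.998
```

{"name": "jog_arm", "arguments": {
  "moves": [
    [-1,0,0,0,0,0,0.12],
    [-1,0,0,0,0,0,0.24],
    [-1,0,0,0,0,0,0.36],
    [-1,0,0,0,0,0,0.454],
    [-1,0,0,0,0,0,0.454],
    [-1,0,0,0,0,0,0.454],
    [-1,0,0,0,0,0,0.454],
    [-1,0,0,0,0,0,0.454],
    [-1,0,0,0,0,0,0.454],
    [-1,0,0,0,0,0,0.454]
  ]
}}

```text
time_s: 1.82
tcp_pos: [0.54, -0.028, 0.2525]
ee_rot: [[-0.998, 0.063, -0.0], [0.063, 0.998, 0.0], [0.0, 0.0, -1.0]]
wrist_force: [0.6, -0.3, -0.0]
gripper_width: 1.0
```

```bash
python3 - <<'E'
from station import *
from h import *
s=sense();print({k:np.round(v,4).tolist() for k,v in s.items()})
c=capture("wrist");cv2.imwrite("pics/w1.png",c["frame"][:,:,::-1]);np.save("wrist1.npy",c,allow_pickle=True)
S=np.load("scene0.npy",allow_pickle=True).item()
for n,uv,z in[("tray",(311,215),.01),("pin",(149,248),.02),("pot",(193,288),.03)]:print(n,plane(S,*uv,z).round(3))
k,m,e=red(c);print(k,m,e)
W=np.load("wrist0.npy",allow_pickle=True).item()
_,m0,_=red(W);print(tri([(W,m0),(c,m)]))
E
```

```text
{'time_s': 1.8167, 'joints': [14.2228, 12.6212, -8.6261, -0.003, -68.7541, -107.8116], 'joint_velocities': [-0.01, -0.0649, 0.0355, -0.1075, 0.0307, -0.1545], 'effort': [0.0002, -30.5113, 18.7004, 4.1665, -0.0849, 0.0044], 'tcp_pos': [0.54, -0.028, 0.2525], 'ee_rot': [[-0.998, 0.0626, -0.0], [0.0626, 0.998, 0.0], [0.0, 0.0, -1.0]], 'wrist_force': [0.6338, -0.3145, -0.0459], 'moment': [-0.0663, -0.1145, -0.0236], 'gripper_width': 1.0004}
tray [0.68  0.134 0.01 ]
pin [ 0.503 -0.232  0.02 ]
pot [ 0.655 -0.204  0.03 ]
1128 [263.19326241 198.60460993] [[264.5     168.99998]
 [264.5     229.99998]]
(array([ 0.53803824, -0.02965054,  0.189835  ]), [[-0.2, 0.5], [-0.4, -0.1]])
```

View pics/w1.png

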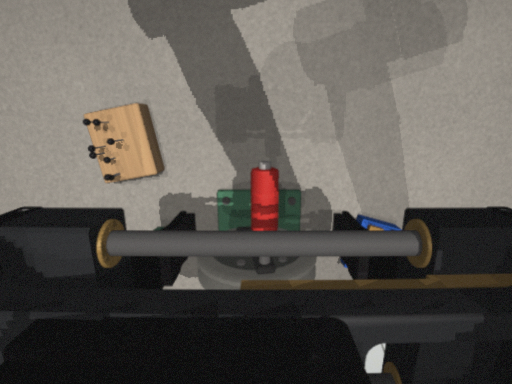

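The handle is vertical in the wrist view at about (264,170–230), so it lines up with the jaws. All the views agree on handle_mid at roughly (0.539, -0.029, 0.190), which gives a height of 0.19 as expected.

{"name": "jog_arm", "arguments": {
  "moves": [
    [-1,0,-0.001,0.015,0,0,0],
    [-1,0,-0.001,0.03,0,0,0],
    [-1,0,-0.001,0.045,0,0,0],
    [-1,0,-0.001,0.06,0,0,0],
    [-1,0,-0.001,0.072,0,0,0],
    [-1,0,-0.001,0.08,0,0,0],
    [-1,0,-0.001,0.081,0,0,0],
    [-1,0,-0.001,0.081,0,0,0],
    [0,0,-0.001,0.081,0,0,0],
    [0.3,0,-0.001,0.081,0,0,0]
  ]
}}

```text
time_s: 2.7
tcp_pos: [0.5406, -0.0289, 0.1725]
ee_rot: [[-0.998, 0.063, 0.002], [0.063, 0.998, 0.0], [-0.002, 0.0, -1.0]]
wrist_force: [0.8, 0.0, 0.3]
gripper_width: 0.919
```

{"name": "jog_arm", "arguments": {
  "moves": [
    [1,0,0,0,0,0,0],
    [1,0,0,0,0,0,0],
    [1,0,0,0,0,0,0],
    [1,0,0,0,0,0,0],
    [1,0,0,0,0,0,0],
    [1,0,0,0,0,0,0],
    [1,0,0,0,0,0,0],
    [1,0,0,0,0,0,0],
    [1,0,0,0,0,0,0],
    [1,0,0,0,0,0,0]
  ]
}}

```text
time_s: 3.53
tcp_pos: [0.54, -0.0283, 0.1715]
ee_rot: [[-0.998, 0.063, 0.0], [0.063, 0.998, 0.001], [-0.0, 0.001, -1.0]]
wrist_force: [0.3, 3.3, -0.4]
gripper_width: 0.263
```

```bash
python3 - <<'E'
from station import *
from h import *
s=sense();print({k:np.round(v,4).tolist() for k,v in s.items()})
c=capture("side");cv2.imwrite("pics/s2.png",cv2.resize(c["frame"][110:250,160:340,::-1],None,fx=4,fy=4))
# arc rows, theta0=-7 deg, 12 calls of 30 deg
R=.05
for d in (1,):
  for k in range(12):
    a0=np.radians(-7+d*30*k)
    print(k,[[round(-R*(np.sin(a)-np.sin(a0)),4)+0.,round(-R*(np.cos(a)-np.cos(a0)),4)+0.] for a in a0+d*np.radians(3)*np.arange(1,11)])
E
```

```text
{'time_s': 3.5333, 'joints': [14.1562, 16.3983, -15.7506, -0.0679, -57.8226, -107.7398], 'joint_velocities': [0.0573, 0.0723, -0.0574, 0.1716, -0.0744, 0.0331], 'effort': [-1.8903, -32.2745, 16.737, 4.5835, -0.2225, 0.0068], 'tcp_pos': [0.54, -0.0283, 0.1715], 'ee_rot': [[-0.998, 0.0631, 0.0002], [0.0631, 0.998, 0.0011], [-0.0002, 0.0011, -1.0]], 'wrist_force': [0.3348, 3.3367, -0.3701], 'moment': [0.9461, 0.0204, -0.0097], 'gripper_width': 0.2628}
0 [[np.float64(-0.0026), np.float64(-0.0003)], [np.float64(-0.0052), np.float64(-0.0004)], [np.float64(-0.0078), np.float64(-0.0003)], [np.float64(-0.0105), np.float64(-0.0002)], [np.float64(-0.0131), np.float64(0.0001)], [np.float64(-0.0156), np.float64(0.0005)], [np.float64(-0.0182), np.float64(0.0011)], [np.float64(-0.0207), np.float64(0.0018)], [np.float64(-0.0232), np.float64(0.0026)], [np.float64(-0.0256), np.float64(0.0036)]]
1 [[np.float64(-0.0024), np.float64(0.0011)], [np.float64(-0.0047), np.float64(0.0023)], [np.float64(-0.007), np.float64(0.0036)], [np.float64(-0.0091), np.float64(0.0051)], [np.float64(-0.0112), np.float64(0.0
[... 3834 characters left out ...]
float64(-0.0066), np.float64(-0.0112)], [np.float64(-0.0083), np.float64(-0.0133)], [np.float64(-0.0101), np.float64(-0.0152)], [np.float64(-0.0119), np.float64(-0.017)], [np.float64(-0.0139), np.float64(-0.0188)], [np.float64(-0.0159), np.float64(-0.0204)]]
11 [[np.float64(-0.0021), np.float64(-0.0015)], [np.float64(-0.0043), np.float64(-0.0029)], [np.float64(-0.0066), np.float64(-0.0042)], [np.float64(-0.009), np.float64(-0.0054)], [np.float64(-0.0114), np.float64(-0.0064)], [np.float64(-0.0138), np.float64(-0.0073)], [np.float64(-0.0163), np.float64(-0.0081)], [np.float64(-0.0188), np.float64(-0.0088)], [np.float64(-0.0214), np.float64(-0.0093)], [np.float64(-0.024), np.float64(-0.0097)]]
```

View pics/s2.png

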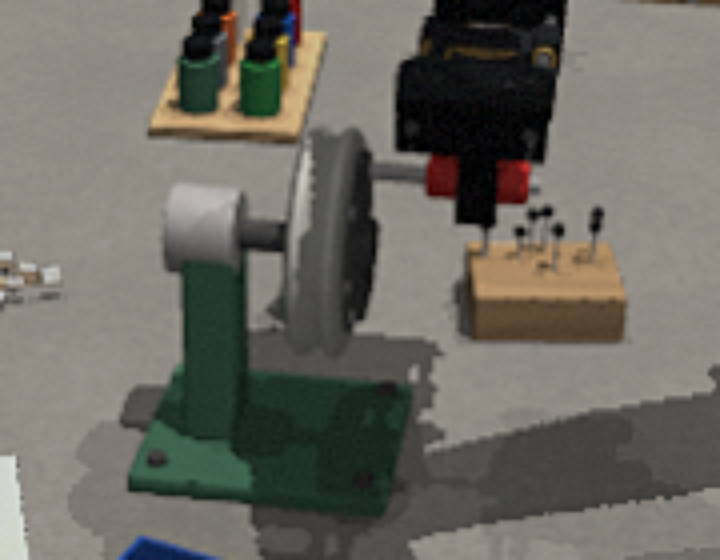

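The sleeve is held at its middle, with an opening of about 23 mm. Now I'll wind it forward.

{"name": "jog_arm", "arguments": {
  "moves": [
    [1,0,-0.0026,-0.0003,0,0,0],
    [1,0,-0.0052,-0.0004,0,0,0],
    [1,0,-0.0078,-0.0003,0,0,0],
    [1,0,-0.0105,-0.0002,0,0,0],
    [1,0,-0.0131,0.0001,0,0,0],
    [1,0,-0.0156,0.0005,0,0,0],
    [1,0,-0.0182,0.0011,0,0,0],
    [1,0,-0.0207,0.0018,0,0,0],
    [1,0,-0.0232,0.0026,0,0,0],
    [1,0,-0.0256,0.0036,0,0,0]
  ]
}}

```text
time_s: 4.42
tcp_pos: [0.5384, -0.0536, 0.1688]
ee_rot: [[-0.998, 0.063, 0.001], [0.063, 0.998, 0.001], [-0.001, 0.001, -1.0]]
wrist_force: [-3.0, 6.0, 4.0]
gripper_width: 0.267
```

```bash
cat > log.py <<'E'
from station import *
import numpy as np,json
s=sense();r={k:np.asarray(v).tolist() for k,v in s.items()}
open("log.jsonl","a").write(json.dumps(r)+"\n")
print(np.round(s["tcp_pos"],4),np.round(s["wrist_force"],2),np.round(s["moment"],2),np.round(s["joint_velocities"],1),s["time_s"])
E
python3 log.py
```

```text
[ 0.5384 -0.0536  0.1688] [-3.03  5.97  3.98] [1.74 0.62 0.  ] [-3.1  0.8 -0.7  0.1  1.5  3.1] 4.4167
```

{"name": "jog_arm", "arguments": {
  "moves": [
    [1,0,-0.0024,0.0011,0,0,0],
    [1,0,-0.0047,0.0023,0,0,0],
    [1,0,-0.007,0.0036,0,0,0],
    [1,0,-0.0091,0.0051,0,0,0],
    [1,0,-0.0112,0.0066,0,0,0],
    [1,0,-0.0133,0.0083,0,0,0],
    [1,0,-0.0152,0.0101,0,0,0],
    [1,0,-0.017,0.0119,0,0,0],
    [1,0,-0.0188,0.0139,0,0,0],
    [1,0,-0.0204,0.0159,0,0,0]
  ]
}}

```text
time_s: 5.25
tcp_pos: [0.537, -0.0748, 0.1533]
ee_rot: [[-0.998, 0.063, 0.0], [0.063, 0.998, -0.0], [-0.0, -0.0, -1.0]]
wrist_force: [-2.6, 3.8, 7.1]
gripper_width: 0.267
```

{"name": "jog_arm", "arguments": {
  "moves": [
    [1,0,-0.0015,0.0021,0,0,0],
    [1,0,-0.0029,0.0043,0,0,0],
    [1,0,-0.0042,0.0066,0,0,0],
    [1,0,-0.0054,0.009,0,0,0],
    [1,0,-0.0064,0.0114,0,0,0],
    [1,0,-0.0073,0.0138,0,0,0],
    [1,0,-0.0081,0.0163,0,0,0],
    [1,0,-0.0088,0.0188,0,0,0],
    [1,0,-0.0093,0.0214,0,0,0],
    [1,0,-0.0097,0.024,0,0,0]
  ]
}}

```text
time_s: 6.08
tcp_pos: [0.5363, -0.0853, 0.1293]
ee_rot: [[-0.998, 0.063, -0.0], [0.063, 0.998, -0.001], [-0.0, -0.001, -1.0]]
wrist_force: [-3.2, -0.4, 7.2]
gripper_width: 0.267
```

```bash
python3 log.py
```

```text
[ 0.5363 -0.0853  0.1293] [-3.21 -0.38  7.17] [ 0.01  0.67 -0.02] [-0.5  2.1 -2.1 -0.   4.4  0.5] 6.0833
```

{"name": "jog_arm", "arguments": {
  "moves": [
    [1,0,-0.0003,0.0026,0,0,0],
    [1,0,-0.0004,0.0052,0,0,0],
    [1,0,-0.0003,0.0078,0,0,0],
    [1,0,-0.0002,0.0105,0,0,0],
    [1,0,0.0001,0.0131,0,0,0],
    [1,0,0.0005,0.0156,0,0,0],
    [1,0,0.0011,0.0182,0,0,0],
    [1,0,0.0018,0.0207,0,0,0],
    [1,0,0.0026,0.0232,0,0,0],
    [1,0,0.0036,0.0256,0,0,0]
  ]
}}

```text
time_s: 6.92
tcp_pos: [0.5365, -0.0816, 0.1022]
ee_rot: [[-0.998, 0.063, -0.001], [0.063, 0.998, -0.001], [0.0, -0.001, -1.0]]
wrist_force: [-1.5, -4.9, 2.8]
gripper_width: 0.264
```

{"name": "jog_arm", "arguments": {
  "moves": [
    [1,0,0.0011,0.0024,0,0,0],
    [1,0,0.0023,0.0047,0,0,0],
    [1,0,0.0036,0.007,0,0,0],
    [1,0,0.0051,0.0091,0,0,0],
    [1,0,0.0066,0.0112,0,0,0],
    [1,0,0.0083,0.0133,0,0,0],
    [1,0,0.0101,0.0152,0,0,0],
    [1,0,0.0119,0.017,0,0,0],
    [1,0,0.0139,0.0188,0,0,0],
    [1,0,0.0159,0.0204,0,0,0]
  ]
}}

```text
time_s: 7.75
tcp_pos: [0.5376, -0.0649, 0.0814]
ee_rot: [[-0.998, 0.063, -0.0], [0.063, 0.998, 0.0], [0.0, 0.0, -1.0]]
wrist_force: [2.0, -4.0, -1.4]
gripper_width: 0.266
```

{"name": "jog_arm", "arguments": {
  "moves": [
    [1,0,0.0021,0.0015,0,0,0],
    [1,0,0.0043,0.0029,0,0,0],
    [1,0,0.0066,0.0042,0,0,0],
    [1,0,0.009,0.0054,0,0,0],
    [1,0,0.0114,0.0064,0,0,0],
    [1,0,0.0138,0.0073,0,0,0],
    [1,0,0.0163,0.0081,0,0,0],
    [1,0,0.0188,0.0088,0,0,0],
    [1,0,0.0214,0.0093,0,0,0],
    [1,0,0.024,0.0097,0,0,0]
  ]
}}

```text
time_s: 8.58
tcp_pos: [0.5392, -0.0406, 0.0723]
ee_rot: [[-0.998, 0.063, 0.0], [0.063, 0.998, 0.0], [-0.0, 0.0, -1.0]]
wrist_force: [1.5, -1.0, -3.0]
gripper_width: 0.268
```

```bash
python3 log.py
```

```text
[ 0.5392 -0.0406  0.0723] [ 1.54 -0.99 -3.  ] [-0.54 -0.3   0.  ] [ 3.3  0.1 -0.4  0.1  0.5 -3.2] 8.5833
```

{"name": "jog_arm", "arguments": {
  "moves": [
    [1,0,0.0026,0.0003,0,0,0],
    [1,0,0.0052,0.0004,0,0,0],
    [1,0,0.0078,0.0003,0,0,0],
    [1,0,0.0105,0.0002,0,0,0],
    [1,0,0.0131,-0.0001,0,0,0],
    [1,0,0.0156,-0.0005,0,0,0],
    [1,0,0.0182,-0.0011,0,0,0],
    [1,0,0.0207,-0.0018,0,0,0],
    [1,0,0.0232,-0.0026,0,0,0],
    [1,0,0.0256,-0.0036,0,0,0]
  ]
}}

```text
time_s: 9.42
tcp_pos: [0.5408, -0.0155, 0.0764]
ee_rot: [[-0.998, 0.063, 0.0], [0.063, 0.998, -0.0], [-0.0, -0.0, -1.0]]
wrist_force: [-1.2, -1.8, 2.5]
gripper_width: 0.266
```

{"name": "jog_arm", "arguments": {
  "moves": [
    [1,0,0.0024,-0.0011,0,0,0],
    [1,0,0.0047,-0.0023,0,0,0],
    [1,0,0.007,-0.0036,0,0,0],
    [1,0,0.0091,-0.0051,0,0,0],
    [1,0,0.0112,-0.0066,0,0,0],
    [1,0,0.0133,-0.0083,0,0,0],
    [1,0,0.0152,-0.0101,0,0,0],
    [1,0,0.017,-0.0119,0,0,0],
    [1,0,0.0188,-0.0139,0,0,0],
    [1,0,0.0204,-0.0159,0,0,0]
  ]
}}

```text
time_s: 10.25
tcp_pos: [0.5421, 0.0043, 0.0922]
ee_rot: [[-0.998, 0.063, -0.0], [0.063, 0.998, -0.001], [-0.0, -0.001, -1.0]]
wrist_force: [-0.2, -6.2, 3.1]
gripper_width: 0.267
```

{"name": "jog_arm", "arguments": {
  "moves": [
    [1,0,0.0015,-0.0021,0,0,0],
    [1,0,0.0029,-0.0043,0,0,0],
    [1,0,0.0042,-0.0066,0,0,0],
    [1,0,0.0054,-0.009,0,0,0],
    [1,0,0.0064,-0.0114,0,0,0],
    [1,0,0.0073,-0.0138,0,0,0],
    [1,0,0.0081,-0.0163,0,0,0],
    [1,0,0.0088,-0.0188,0,0,0],
    [1,0,0.0093,-0.0214,0,0,0],
    [1,0,0.0097,-0.024,0,0,0]
  ]
}}

```text
time_s: 11.08
tcp_pos: [0.5427, 0.0137, 0.1154]
ee_rot: [[-0.998, 0.063, -0.001], [0.063, 0.998, -0.001], [0.0, -0.001, -1.0]]
wrist_force: [2.1, -6.2, -1.1]
gripper_width: 0.267
```

{"name": "jog_arm", "arguments": {
  "moves": [
    [1,0,0.0003,-0.0026,0,0,0],
    [1,0,0.0004,-0.0052,0,0,0],
    [1,0,0.0003,-0.0078,0,0,0],
    [1,0,0.0002,-0.0105,0,0,0],
    [1,0,-0.0001,-0.0131,0,0,0],
    [1,0,-0.0005,-0.0156,0,0,0],
    [1,0,-0.0011,-0.0182,0,0,0],
    [1,0,-0.0018,-0.0207,0,0,0],
    [1,0,-0.0026,-0.0232,0,0,0],
    [1,0,-0.0036,-0.0256,0,0,0]
  ]
}}

```text
time_s: 11.92
tcp_pos: [0.5425, 0.0108, 0.14]
ee_rot: [[-0.998, 0.064, -0.001], [0.064, 0.998, 0.0], [0.001, 0.0, -1.0]]
wrist_force: [2.2, -3.9, -5.9]
gripper_width: 0.266
```

{"name": "jog_arm", "arguments": {
  "moves": [
    [1,0,-0.0011,-0.0024,0,0,0],
    [1,0,-0.0023,-0.0047,0,0,0],
    [1,0,-0.0036,-0.007,0,0,0],
    [1,0,-0.0051,-0.0091,0,0,0],
    [1,0,-0.0066,-0.0112,0,0,0],
    [1,0,-0.0083,-0.0133,0,0,0],
    [1,0,-0.0101,-0.0152,0,0,0],
    [1,0,-0.0119,-0.017,0,0,0],
    [1,0,-0.0139,-0.0188,0,0,0],
    [1,0,-0.0159,-0.0204,0,0,0]
  ]
}}

```text
time_s: 12.75
tcp_pos: [0.5414, -0.0048, 0.1613]
ee_rot: [[-0.998, 0.063, -0.0], [0.063, 0.998, 0.001], [0.0, 0.001, -1.0]]
wrist_force: [4.8, -2.0, -11.2]
gripper_width: 0.267
```

{"name": "jog_arm", "arguments": {
  "moves": [
    [1,0,-0.0021,-0.0015,0,0,0],
    [1,0,-0.0043,-0.0029,0,0,0],
    [1,0,-0.0066,-0.0042,0,0,0],
    [1,0,-0.009,-0.0054,0,0,0],
    [1,0,-0.0114,-0.0064,0,0,0],
    [1,0,-0.0138,-0.0073,0,0,0],
    [1,0,-0.0163,-0.0081,0,0,0],
    [1,0,-0.0188,-0.0088,0,0,0],
    [1,0,-0.0214,-0.0093,0,0,0],
    [1,0,-0.024,-0.0097,0,0,0]
  ]
}}

```text
time_s: 13.58
tcp_pos: [0.54, -0.0279, 0.1716]
ee_rot: [[-0.998, 0.063, 0.001], [0.063, 0.998, 0.002], [-0.0, 0.002, -1.0]]
wrist_force: [3.7, 5.3, -10.3]
gripper_width: 0.257
```

```bash
python3 log.py
```

```text
[ 0.54   -0.0279  0.1716] [  3.73   5.25 -10.33] [ 1.4  -1.18 -0.02] [-3.3 -0.2  0.5 -0.3 -0.5  3.4] 13.5833
```

```bash
cat > an.py <<'E'
import numpy as np
from scipy.optimize import least_squares
yaw=-.063
F=[((.5384,-.0536,.1688),(-3,6,4)),((.537,-.0748,.1533),(-2.6,3.8,7.1)),((.5363,-.0853,.1293),(-3.2,-.4,7.2)),((.5365,-.0816,.1022),(-1.5,-4.9,2.8)),((.5376,-.0649,.0814),(2,-4,-1.4)),((.5392,-.0406,.0723),(1.5,-1,-3)),
((.5408,-.0155,.0764),(-1.2,-1.8,2.5)),((.5421,.0043,.0922),(-.2,-6.2,3.1)),((.5427,.0137,.1154),(2.1,-6.2,-1.1)),((.5425,.0108,.14),(2.2,-3.9,-5.9)),((.5414,-.0048,.1613),(4.8,-2,-11.2)),((.54,-.0279,.1716),(3.7,5.3,-10.3))]
Bk=[]
try: from bk import Bk
except ImportError: pass
A=F+Bk
d=np.array([1]*len(F)+[-1]*len(Bk))
P=np.array([a[0] for a in A]);W=np.array([a[1] for a in A])
Y=np.array([-np.sin(yaw),np.cos(yaw)])
y=P[:,:2]@Y;z=P[:,2];fy=W[:,:2]@Y;fz=W[:,2]
s=least_squares(lambda p:np.hypot(y-p[0],z-p[1])-p[2],[0,.12,.05]);c=s.x
print("circle",c,"res mm",(s.fun*1e3).round(2))
th=np.arctan2(-(y-c[0]),z-c[1])
# tangent in +theta dir (y,z)=(-cos,-sin); resisting force felt on tool opposite
ft=-(fy*-np.cos(th)+fz*-np.sin(th)); fr=fy*-np.sin(th)+fz*np.cos(th)
# ft = d*c + a cos th + b sin th  (needed push in + direction)
def fit(sel):
    n=sel.sum();M=np.c_[d[sel],np.cos(th[sel]),np.sin(th[sel])]
    k,r,_,_=np.linalg.lstsq(M,ft[sel],rcond=None)
    # weight at handle-angle+phi: gravity torque in +theta = +m g r sin(th+phi); needed push=-A sin(th+phi)= -A sin phi cos th - A cos phi sin th
    phi=np.arctan2(-k[1],-k[2]);Aa=np.hypot(k[1],k[2])
    print("c,A",k[0].round(2),Aa.round(2),"phi",np.degrees(phi).round(1),"target theta",(180-np.degrees(phi)).round(1),"res",(ft[sel]-M@k).round(1))
print("th",np.degrees(th).round(0));print("ft",ft.round(1));print("fr",fr.round(1))
fit(d>0)
if len(Bk):
    fit(d<0);fit(d!=0)
E
python3 an.py
```

```text
circle [-0.00176796  0.12209584  0.05004687] res mm [-0.06 -0.04  0.07 -0.03  0.02 -0.02 -0.03  0.04  0.01 -0.03 -0.03  0.09]
th [  21.   51.   82.  113.  144.  174. -156. -127.  -98.  -69.  -38.   -9.]
ft [6.8 7.8 7.  4.6 2.3 0.6 0.7 1.2 1.9 4.2 5.6 7.1]
fr [ 1.7  1.6  1.6  3.5  3.4  3.1 -3.  -6.8 -5.9 -5.6 -9.8 -9.3]
c,A 4.19 3.62 phi -117.9 target theta 297.9 res [-0.9  0.3  0.7  0.1 -0.2 -0.6  0.1  0.3 -0.2  0.4 -0.  -0. ]
```

The fit is clean: friction 4.2 N, amplitude 3.6 N, target about -62°. I'll check it backwards over half a turn.

```bash
python3 - <<'E'
import numpy as np
R=.05
for k in range(6):
    a0=np.radians(-7-30*k)
    print(k,[[float(round(-R*(np.sin(a)-np.sin(a0)),4)+0.),float(round(-R*(np.cos(a)-np.cos(a0)),4)+0.)] for a in a0-np.radians(3)*np.arange(1,11)])
E
```

```text
0 [[0.0026, 0.0004], [0.0052, 0.0009], [0.0077, 0.0016], [0.0102, 0.0024], [0.0126, 0.0033], [0.015, 0.0043], [0.0174, 0.0055], [0.0197, 0.0068], [0.0219, 0.0082], [0.024, 0.0097]]
1 [[0.002, 0.0016], [0.004, 0.0034], [0.0059, 0.0052], [0.0076, 0.0071], [0.0093, 0.0091], [0.0109, 0.0113], [0.0123, 0.0134], [0.0136, 0.0157], [0.0148, 0.018], [0.0159, 0.0204]]
2 [[0.001, 0.0024], [0.0018, 0.0049], [0.0025, 0.0074], [0.0031, 0.01], [0.0035, 0.0126], [0.0038, 0.0152], [0.0039, 0.0178], [0.004, 0.0204], [0.0039, 0.023], [0.0036, 0.0256]]
3 [[-0.0004, 0.0026], [-0.0009, 0.0052], [-0.0016, 0.0077], [-0.0024, 0.0102], [-0.0033, 0.0126], [-0.0043, 0.015], [-0.0055, 0.0174], [-0.0068, 0.0197], [-0.0082, 0.0219], [-0.0097, 0.024]]
4 [[-0.0016, 0.002], [-0.0034, 0.004], [-0.0052, 0.0059], [-0.0071, 0.0076], [-0.0091, 0.0093], [-0.0113, 0.0109], [-0.0134, 0.0123], [-0.0157, 0.0136], [-0.018, 0.0148], [-0.0204, 0.0159]]
5 [[-0.0024, 0.001], [-0.0049, 0.0018], [-0.0074, 0.0025], [-0.01, 0.0031], [-0.0126, 0.0035], [-0.0152, 0.0038], [-0.0178, 0.0039], [-0.0204, 0.004], [-0.023, 0.0039], [-0.0256, 0.0036]]
```

{"name": "jog_arm", "arguments": {
  "moves": [
    [1,0,0.0026,0.0004,0,0,0],
    [1,0,0.0052,0.0009,0,0,0],
    [1,0,0.0077,0.0016,0,0,0],
    [1,0,0.0102,0.0024,0,0,0],
    [1,0,0.0126,0.0033,0,0,0],
    [1,0,0.015,0.0043,0,0,0],
    [1,0,0.0174,0.0055,0,0,0],
    [1,0,0.0197,0.0068,0,0,0],
    [1,0,0.0219,0.0082,0,0,0],
    [1,0,0.024,0.0097,0,0,0]
  ]
}}

```text
time_s: 14.42
tcp_pos: [0.5413, -0.0071, 0.1631]
ee_rot: [[-0.998, 0.063, -0.001], [0.063, 0.998, -0.004], [0.0, -0.004, -1.0]]
wrist_force: [3.2, -7.5, -5.4]
gripper_width: 0.264
```

{"name": "jog_arm", "arguments": {
  "moves": [
    [1,0,0.002,0.0016,0,0,0],
    [1,0,0.004,0.0034,0,0,0],
    [1,0,0.0059,0.0052,0,0,0],
    [1,0,0.0076,0.0071,0,0,0],
    [1,0,0.0093,0.0091,0,0,0],
    [1,0,0.0109,0.0113,0,0,0],
    [1,0,0.0123,0.0134,0,0,0],
    [1,0,0.0136,0.0157,0,0,0],
    [1,0,0.0148,0.018,0,0,0],
    [1,0,0.0159,0.0204,0,0,0]
  ]
}}

```text
time_s: 15.25
tcp_pos: [0.5424, 0.0089, 0.1442]
ee_rot: [[-0.998, 0.062, 0.0], [0.062, 0.998, -0.004], [-0.001, -0.004, -1.0]]
wrist_force: [1.1, -4.7, 1.4]
gripper_width: 0.268
```

{"name": "jog_arm", "arguments": {
  "moves": [
    [1,0,0.001,0.0024,0,0,0],
    [1,0,0.0018,0.0049,0,0,0],
    [1,0,0.0025,0.0074,0,0,0],
    [1,0,0.0031,0.01,0,0,0],
    [1,0,0.0035,0.0126,0,0,0],
    [1,0,0.0038,0.0152,0,0,0],
    [1,0,0.0039,0.0178,0,0,0],
    [1,0,0.004,0.0204,0,0,0],
    [1,0,0.0039,0.023,0,0,0],
    [1,0,0.0036,0.0256,0,0,0]
  ]
}}

```text
time_s: 16.08
tcp_pos: [0.5427, 0.0138, 0.1171]
ee_rot: [[-0.998, 0.063, 0.0], [0.063, 0.998, -0.001], [-0.0, -0.001, -1.0]]
wrist_force: [-1.8, -4.8, 6.9]
gripper_width: 0.263
```

{"name": "jog_arm", "arguments": {
  "moves": [
    [1,0,-0.0004,0.0026,0,0,0],
    [1,0,-0.0009,0.0052,0,0,0],
    [1,0,-0.0016,0.0077,0,0,0],
    [1,0,-0.0024,0.0102,0,0,0],
    [1,0,-0.0033,0.0126,0,0,0],
    [1,0,-0.0043,0.015,0,0,0],
    [1,0,-0.0055,0.0174,0,0,0],
    [1,0,-0.0068,0.0197,0,0,0],
    [1,0,-0.0082,0.0219,0,0,0],
    [1,0,-0.0097,0.024,0,0,0]
  ]
}}

```text
time_s: 16.92
tcp_pos: [0.5422, 0.0051, 0.0934]
ee_rot: [[-0.998, 0.063, 0.001], [0.063, 0.998, 0.0], [-0.001, 0.0, -1.0]]
wrist_force: [-4.0, -0.2, 8.1]
gripper_width: 0.264
```

{"name": "jog_arm", "arguments": {
  "moves": [
    [1,0,-0.0016,0.002,0,0,0],
    [1,0,-0.0034,0.004,0,0,0],
    [1,0,-0.0052,0.0059,0,0,0],
    [1,0,-0.0071,0.0076,0,0,0],
    [1,0,-0.0091,0.0093,0,0,0],
    [1,0,-0.0113,0.0109,0,0,0],
    [1,0,-0.0134,0.0123,0,0,0],
    [1,0,-0.0157,0.0136,0,0,0],
    [1,0,-0.018,0.0148,0,0,0],
    [1,0,-0.0204,0.0159,0,0,0]
  ]
}}

```text
time_s: 17.75
tcp_pos: [0.541, -0.0138, 0.0771]
ee_rot: [[-0.998, 0.063, 0.001], [0.063, 0.998, 0.002], [-0.001, 0.002, -1.0]]
wrist_force: [-3.7, 4.8, 7.6]
gripper_width: 0.269
```

{"name": "jog_arm", "arguments": {
  "moves": [
    [1,0,-0.0024,0.001,0,0,0],
    [1,0,-0.0049,0.0018,0,0,0],
    [1,0,-0.0074,0.0025,0,0,0],
    [1,0,-0.01,0.0031,0,0,0],
    [1,0,-0.0126,0.0035,0,0,0],
    [1,0,-0.0152,0.0038,0,0,0],
    [1,0,-0.0178,0.0039,0,0,0],
    [1,0,-0.0204,0.004,0,0,0],
    [1,0,-0.023,0.0039,0,0,0],
    [1,0,-0.0256,0.0036,0,0,0]
  ]
}}

```text
time_s: 18.58
tcp_pos: [0.5393, -0.0387, 0.0722]
ee_rot: [[-0.998, 0.063, 0.001], [0.063, 0.998, 0.003], [-0.001, 0.003, -1.0]]
wrist_force: [-0.7, 6.2, -1.7]
gripper_width: 0.265
```

```bash
cat > bk.py <<'E'
Bk=[((.5413,-.0071,.1631),(3.2,-7.5,-5.4)),((.5424,.0089,.1442),(1.1,-4.7,1.4)),((.5427,.0138,.1171),(-1.8,-4.8,6.9)),((.5422,.0051,.0934),(-4,-.2,8.1)),((.541,-.0138,.0771),(-3.7,4.8,7.6)),((.5393,-.0387,.0722),(-.7,6.2,-1.7))]
E
python3 an.py
python3 - <<'E'
import numpy as np
R=.05
for a,n in ((-187,40),):
  cur=-187
  for k in range(4):
    a0=np.radians(cur+30*k)
    print(k,[[float(round(-R*(np.sin(a)-np.sin(a0)),4)+0.),float(round(-R*(np.cos(a)-np.cos(a0)),4)+0.)] for a in a0+np.radians(3)*np.arange(1,11)])
E
```

```text
circle [-0.00177895  0.12209636  0.05004084] res mm [-0.05 -0.04  0.07 -0.03  0.02 -0.01 -0.01  0.06  0.03 -0.01 -0.02  0.09
  0.05 -0.08 -0.07  0.01  0.08 -0.06]
th [  21.   51.   82.  113.  144.  175. -156. -127.  -98.  -69.  -38.   -9.
  -35.  -64.  -96. -125. -154.  177.]
ft [ 6.8  7.8  7.   4.6  2.3  0.6  0.7  1.2  1.9  4.2  5.6  7.1 -2.9 -3.3
 -6.4 -6.4 -7.4 -6.2]
fr [ 1.7  1.6  1.6  3.5  3.4  3.1 -3.  -6.8 -5.9 -5.6 -9.8 -9.3 -8.6 -3.5
 -5.6 -5.  -4.8  1.3]
c,A 4.19 3.62 phi -117.9 target theta 297.9 res [-0.9  0.3  0.7  0.1 -0.2 -0.6  0.1  0.3 -0.2  0.4 -0.   0. ]
c,A 3.78 3.27 phi -121.6 target theta 301.6 res [-0.4  0.8 -0.6  0.4 -0.4  0.2]
c,A 4.06 3.41 phi -117.6 target theta 297.6 res [-0.6  0.6  1.   0.2 -0.2 -0.6  0.   0.2 -0.2  0.5  0.2  0.3 -0.4  0.8
 -0.4  0.7  0.   0.8]
0 [[0.0026, 0.0003], [0.0052, 0.0004], [0.0078, 0.0003], [0.0105, 0.0002], [0.0131, -0.0001], [0.0156, -0.0005], [0.0182, -0.0011], [0.0207, -0.0018], [0.0232, -0.0026], [0.0256, -0.0036]]
1 [[0.0024, -0.0011], [0.0047, -0.0023], [0.007, -0.0036], [0.0091, -0.0051], [0.0112, -0.0066], [0.0133, -0.0083], [0.0152, -0.0101], [0.017, -0.0119], [0.0188, -0.0139], [0.0204, -0.0159]]
2 [[0.0015, -0.0021], [0.0029, -0.0043], [0.0042, -0.0066], [0.0054, -0.009], [0.0064, -0.0114], [0.0073, -0.0138], [0.0081, -0.0163], [0.0088, -0.0188], [0.0093, -0.0214], [0.0097, -0.024]]
3 [[0.0003, -0.0026], [0.0004, -0.0052], [0.0003, -0.0078], [0.0002, -0.0105], [-0.0001, -0.0131], [-0.0005, -0.0156], [-0.0011, -0.0182], [-0.0018, -0.0207], [-0.0026, -0.0232], [-0.0036, -0.0256]]
```

Both directions agree: -62° forward, -58° backward, -62° combined. I'll bring it forward to -62°.

{"name": "jog_arm", "arguments": {
  "moves": [
    [1,0,0.0026,0.0003,0,0,0],
    [1,0,0.0052,0.0004,0,0,0],
    [1,0,0.0078,0.0003,0,0,0],
    [1,0,0.0105,0.0002,0,0,0],
    [1,0,0.0131,-0.0001,0,0,0],
    [1,0,0.0156,-0.0005,0,0,0],
    [1,0,0.0182,-0.0011,0,0,0],
    [1,0,0.0207,-0.0018,0,0,0],
    [1,0,0.0232,-0.0026,0,0,0],
    [1,0,0.0256,-0.0036,0,0,0]
  ]
}}

```text
time_s: 19.42
tcp_pos: [0.5408, -0.0156, 0.0763]
ee_rot: [[-0.998, 0.063, 0.0], [0.063, 0.998, -0.0], [-0.0, -0.0, -1.0]]
wrist_force: [-0.3, -3.0, 3.8]
gripper_width: 0.267
```

{"name": "jog_arm", "arguments": {
  "moves": [
    [1,0,0.0024,-0.0011,0,0,0],
    [1,0,0.0047,-0.0023,0,0,0],
    [1,0,0.007,-0.0036,0,0,0],
    [1,0,0.0091,-0.0051,0,0,0],
    [1,0,0.0112,-0.0066,0,0,0],
    [1,0,0.0133,-0.0083,0,0,0],
    [1,0,0.0152,-0.0101,0,0,0],
    [1,0,0.017,-0.0119,0,0,0],
    [1,0,0.0188,-0.0139,0,0,0],
    [1,0,0.0204,-0.0159,0,0,0]
  ]
}}

```text
time_s: 20.25
tcp_pos: [0.5421, 0.0042, 0.0921]
ee_rot: [[-0.998, 0.063, -0.0], [0.063, 0.998, -0.001], [0.0, -0.001, -1.0]]
wrist_force: [1.1, -6.5, 4.7]
gripper_width: 0.269
```

{"name": "jog_arm", "arguments": {
  "moves": [
    [1,0,0.0015,-0.0021,0,0,0],
    [1,0,0.0029,-0.0043,0,0,0],
    [1,0,0.0042,-0.0066,0,0,0],
    [1,0,0.0054,-0.009,0,0,0],
    [1,0,0.0064,-0.0114,0,0,0],
    [1,0,0.0073,-0.0138,0,0,0],
    [1,0,0.0081,-0.0163,0,0,0],
    [1,0,0.0088,-0.0188,0,0,0],
    [1,0,0.0093,-0.0214,0,0,0],
    [1,0,0.0097,-0.024,0,0,0]
  ]
}}

```text
time_s: 21.08
tcp_pos: [0.5427, 0.0137, 0.1153]
ee_rot: [[-0.998, 0.063, -0.0], [0.063, 0.998, -0.001], [0.0, -0.001, -1.0]]
wrist_force: [2.3, -6.6, -1.9]
gripper_width: 0.264
```

{"name": "jog_arm", "arguments": {
  "moves": [
    [1,0,0.0003,-0.0026,0,0,0],
    [1,0,0.0004,-0.0052,0,0,0],
    [1,0,0.0003,-0.0078,0,0,0],
    [1,0,0.0002,-0.0105,0,0,0],
    [1,0,-0.0001,-0.0131,0,0,0],
    [1,0,-0.0005,-0.0156,0,0,0],
    [1,0,-0.0011,-0.0182,0,0,0],
    [1,0,-0.0018,-0.0207,0,0,0],
    [1,0,-0.0026,-0.0232,0,0,0],
    [1,0,-0.0036,-0.0256,0,0,0]
  ]
}}

```text
time_s: 21.92
tcp_pos: [0.5425, 0.0108, 0.1398]
ee_rot: [[-0.998, 0.064, -0.001], [0.064, 0.998, 0.0], [0.001, 0.0, -1.0]]
wrist_force: [2.8, -4.1, -5.3]
gripper_width: 0.27
```

{"name": "jog_arm", "arguments": {
  "moves": [
    [1,0,-0.0008,-0.0016,0,0,0],
    [1,0,-0.0016,-0.0032,0,0,0],
    [1,0,-0.0023,-0.0047,0,0,0],
    [1,0,-0.0023,-0.0047,0,0,0],
    [1,0,-0.0023,-0.0047,0,0,0],
    [1,0,-0.0023,-0.0047,0,0,0],
    [1,0,-0.0023,-0.0047,0,0,0],
    [1,0,-0.0023,-0.0047,0,0,0],
    [1,0,-0.0023,-0.0047,0,0,0],
    [1,0,-0.0023,-0.0047,0,0,0]
  ]
}}

```text
time_s: 22.75
tcp_pos: [0.5423, 0.0084, 0.1453]
ee_rot: [[-0.998, 0.063, -0.0], [0.063, 0.998, -0.0], [0.0, -0.0, -1.0]]
wrist_force: [3.1, -4.9, -5.7]
gripper_width: 0.266
```

```bash
python3 log.py; python3 - <<'E'
from station import *
import numpy as np,cv2
s=sense();y=s["tcp_pos"]@np.array([.063,.998,0]);z=s["tcp_pos"][2]
print("theta",np.degrees(np.arctan2(-(y+.00178),z-.1221)),np.hypot(y+.00178,z-.1221))
c=capture("side");cv2.imwrite("pics/s3.png",cv2.resize(c["frame"][90:290,130:360,::-1],None,fx=3,fy=3))
c=capture("scene");cv2.imwrite("pics/c3.png",c["frame"][:,:,::-1])
E
```

```text
[0.5423 0.0084 0.1453] [ 3.1  -4.93 -5.74] [-1.45 -1.04 -0.02] [ 0.   0.1  0.   0.  -0.   0. ] 22.75
theta -62.3950684215747 0.05002377738249543
```

View pics/s3.png

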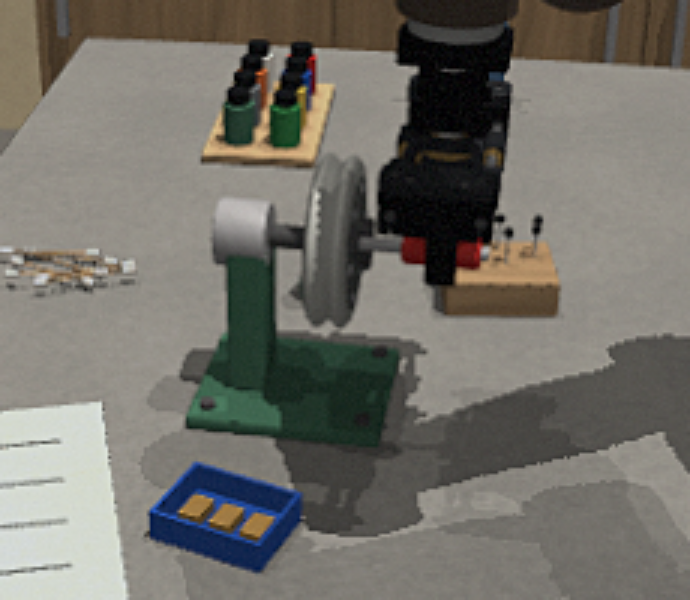

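View pics/c3.png

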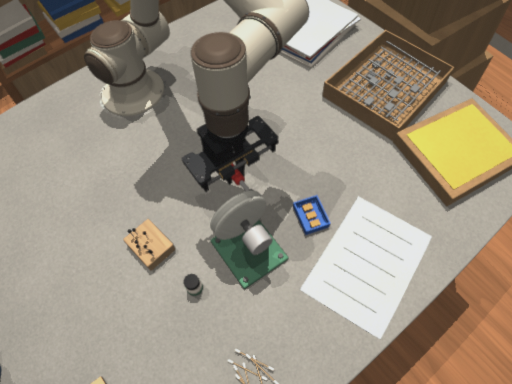

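The side view shows the sleeve still held at about (440,252) in the crop. In the scene view the tray (311,215), pins (149,245) and pot (193,285) have not moved. The wheel is at rest at -62.4°, so I'm handing in.

```bash
python3 -c "
from station import *
print(finish_job())"
```

```text
the job is handed in; nothing more can be done
None
```

I turned the heavy side straight down by my force fit and handed the job in with the handle still gripped. No verdict is reported, so the result rests on my own checks.

- **Winding:** I gripped the red sleeve from above, wound it one full turn forward and then half a turn back, and read the force on the handle every 30°.
- **Fit:** The forward turn gave about 4.2 N of friction and a once-per-turn swing of ±3.6 N. That puts the heavy side straight down with the handle at -62°.
- **Agreement between directions:** Backward alone gave -58°, and both together gave -62°. Some single readings were off the fit by up to about 1 N. A small offset in the force sensor could add perhaps 7°.
- **Final position:** The wheel stands still at a handle angle of -62.4°. The handle's path fitted a circle of 50.0 mm radius to within 0.1 mm.
- **Forces and time:** The largest force I read on the wrist was about 12 N, and the clock stood at about 23 s of the 64 s allowed.
- **Other items:** In the last pictures the paint pot, tray and pin block had not moved.

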